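# Lock the keeper bar of a sloping assembly jig with its headed pin

## Task

Swing the keeper bar down across the white plaque until its slotted eye is home in the fork of the sloping jig. Then take the middle-length pin of the three in the wooden rack, feel for the fork's hole (the fork is clamped anywhere along its short seat) and push the pin through fork and eye, past the spring catch, until its collar sits flat on the fork. Press firmly but do not ram it, and leave the other pins and the things on the bench as they are.

Things in the scene. Friction and masses are not known exactly. Their poses are not given: they have to be found in the camera images.
- jig: Plywood jig fixed to the bench, 220 x 300 mm footprint, with a plywood face that slopes up away from the robot at 20 degrees and carries a round white plaque. Origin: centre of its underside on the bench; x horizontal towards the high side, y sideways (robot's left at zero yaw), z up. The face runs from about 44 mm high at the near edge to 116 mm at the far edge.
- mount: Seat of an aluminium fork at the right (-y) of the jig's face. The fork is clamped by hand anywhere within 12 mm to either side (along y) of this point; where is not reported: feel or look for it. Origin: middle of that travel, level with the top of the fork's upper tine. z: out along the hole, leaning 20 degrees to the robot; x: up-slope; y: along the closed bar; bar's hinge axis at y = +190 mm.
- ball (a joint): Spring catch (m pushed back): a steel ball that stands 2.8 mm into the lower tine's bore, 27 mm below the fork's top. A pin let go or dropped stops on it; pushing past it takes 5 to 10 N. The fork: two tines 36 (x) x 56 mm, 10 mm thick, 12 mm apart (lower one 22 to 32 mm down), web on the near side, open up-slope; a 13.2 mm hole through both, square to them. Face 48 mm below the top.
- bar (a joint): Angle (rad) of the flat steel keeper bar about its hinge: 0 = home against its stop; grows as it swings up-slope. It starts open and stays where it is left (stiff hinge). Its eye, 30 x 60 x 10 mm with a slot 13.2 x 39.2 mm (long along the bar) centred 190 mm from the hinge, then lies between the fork's tines under the hole.
- bar_knob (a point): Centre of the top of the black upright knob on the bar, 18 mm across and 36 mm tall above the bar, parallel to the mount's z, 100 mm from the hinge axis. In the frame of the mount the top is at z = +25 mm and the top of the bar at z = -11 mm.
- pin_mid: The pin to use: steel, middle length of three alike pins. Shank 12 mm across and 42 mm long with a bevelled tip (8 mm across at the end, 3.5 mm long bevel), collar 26 mm across and 5 mm thick, above it a round grip 16 mm across and 26 mm tall; 73 mm in all. Origin: centre of the tip end; z along the pin towards the grip. It stands upright in the rack with 18 mm of shank showing.
- pin_mid_collar (a point): Underside of the collar of the middle pin, on its axis, 42 mm from the tip.
- pin_short: Another pin, alike but with a 30 mm shank (6 mm of it showing above the rack): to be left in the rack. Origin at its tip, z up.
- pin_long: Another pin, alike but with a 58 mm shank (34 mm of it showing above the rack): to be left in the rack. Origin at its tip, z up.
- rack: Fixed wooden rack block 200 x 60 x 40 mm, long side along its x, with three 14 mm holes 24 mm deep and 65 mm apart along x, one pin in each. Origin: centre of its underside on the bench.
- mug: White mug, 76 mm wide, 90 mm tall, beyond the jig; leave alone. Origin at the centre of its underside.
- jar: Small white jar, 48 mm wide, 55 mm tall, beside the rack; leave alone. Origin at the centre of its underside.
- brush: Paint brush lying on the bench in front of the jig; leave alone.
- glue: White bottle with orange cap, 44 mm wide, 120 mm tall; leave alone. Origin at the centre of its underside.
- post: White square display post on a round black and white base, 190 mm tall, 96 mm wide; leave alone. Origin at the centre of its underside.
Not all that is in view belongs to the job. What is shaped like the pin_mid but blue or orange is not meant.

How it is judged:
By the outcome, as a careful person would: the job done as asked, in the order asked, and still so for the second after the job is handed in, with the robot touching nothing.
It also fails if it takes over 72 s, if anything falls off the work surface, if the arm or the gripper's body presses on something with over 40 N, if the wrist force passes 120 N, or if a joint passes its speed limit or range.

## Robot

A 6-joint arm with a two-finger parallel gripper is mounted at the origin on the work surface. World frame = base frame: x ahead of the robot, y to its left, z up, the work surface at z = 0. Lengths are in m, angles in rad, forces in N, time in s.
With the tool pointing down it reaches from about 0.4 to 0.825 m from the base axis. Payload 7 kg.
Tool frame: the origin (TCP) lies on the centre line of the jaws, within the pads' length; the fingertips stand 22 mm ahead of it and the grasp point (between the pads) lies 3 mm ahead of it; z points along the fingers, y is the line along which they close (so a half turn about z gives the same grasp; the last joint's range is limited). The gripper opens to 88 mm and grips with 3 to 60 N. Pads are 19 mm wide; open, the fingers measure 130 mm over their backs; the gripper's body (78 mm by 193 mm) begins 47 mm behind the grasp point.
Start: joints at [1.448, 0.359, 0.012, 0, -1.224, -0.288], TCP at [0.27, 0.619, 0.249] pointing down, gripper open.
Joint ranges: [-3.07, 3.07], [-1.43, 2.12], [-1.02, 1.25], [-3.03, 1.67], [-3.05, -0], [-3.03, 3.03]. Speed limits (rad/s): [2.39, 2.39, 3.01, 3.14, 3.14, 3.14].

## Interface

Orientations are given as [roll, pitch, yaw] about the fixed x, y, z axes, in that order (R = Rz(yaw) Ry(pitch) Rx(roll)).
In Python, from station import arm gives the robot as it stands.
- The arm moves only by the tool arm_command, never from a script. Its argument "series" is one flat list of numbers, 7 for each row, row after row: the turn, a rotation vector about the tool's x, y, z each as a share of 90 degrees, from -1 to 1, then the shift along the tool's x, y, z each as a share of 0.1 m, from -1 to 1, then the opening, from 0 (shut) to 1 (fully open). A call has 1 to 8 rows; each row is the pose to reach, as a shift and turn from the pose commanded when the call began, along the tool's axes at that moment; what a row does not reach only later rows make up. A row lasts 1/8 s, in which the tool goes at most 62.5 mm and 10.7 degrees, less where a joint would pass 70% of its speed; a pose out of reach is approached as far as the arm can. A call with a number of a shift or a turn outside -1 to 1 is refused whole. A call with a gripper value outside its range is refused whole. The fingers move at their own pace and stop on an object; "force" is the grip in N (left out, the last holds). Time passes only in rows, so rows that repeat a pose let the fingers close. It gives the time, the measured TCP pose, the force, the opening and the grip force at its end, in the units of the state.
- arm.get_state(): the state, without advancing time (a new reading comes with each control period).
- arm.grab_frame(name): name is "scene" or "side" or "wrist"; returns the picture (480x640x3 uint8, blue, green, red); there is no depth.
- arm.camera_model(name): a dict with "fovy" (degrees; the focal length in pixels is half the picture's height over the tangent of half this angle, whatever the lens; pixels are square), "cx", "cy" (the principal point, pixels), "pose" (4x4, takes a point from camera to world coordinates). Camera axes: x right, y down, z forward; pixel columns grow to the right and rows downward; lengths in m; the calibration is good to about 2 mm. A picture is of the moment at which its call begins: read the wrist's pose just before it. camera_model takes no time and is no camera call; for the wrist camera it gives the pose at the moment of the call.
- arm.job_done(): hands the job in; it is judged then, once.
The state is a dict: "t": time; "q": joint angles; "qd": joint speeds; "joint_efforts": joint torques, N m; "eef_pos": TCP position; "ee_rot": TCP orientation; "force": force on the tool from outside, world axes, zero at the start; "moment": the same for the moment, N m; "width": finger opening in m; "gripper_force": force on a finger pad.
Only numpy, scipy, OpenCV 4.12 (cv2) and the standard library are available. Lean on these libraries where they do the work, as an engineer would, in place of code of your own. Each camera call takes 0.05 s, during which the arm holds its last target. There are 200 camera calls.

## Working session

There is one attempt and no reset: what is moved stays moved. The work goes in short steps, Python scripts to look and compute and a tool call to move; the robot and the scene stay as the last step left them, time stands still between calls to the robot, and variables do not carry over. Pictures are saved under pics/ and viewed, at most 10 in all, crops included, and the job is handed in when it is done.

Besides the shell and the picture viewer there is one more tool, called after "Call:" as name(argument=value, ...) on one line, values as JSON. arm_command: Moves the arm, as the interface text tells. Its arguments: {"type":"object","properties":{"series":{"type":"array"},"force":{"type":"number"}},"required":["series"]}

```bash
ls; mkdir -p pics; python3 - <<'E'
from station import arm
import cv2,numpy as np
s=arm.get_state();print({k:np.round(v,4).tolist() for k,v in s.items()})
for n in("scene","side","wrist"):
    m=arm.camera_model(n);print(n,m["fovy"],m["cx"],m["cy"],np.round(m["pose"],4).tolist(),[k for k in m])
    cv2.imwrite(f"pics/{n}0.png",arm.grab_frame(n))
E
```

```text
pics
{'t': 0.0, 'q': [1.4481, 0.3594, 0.011, -0.0003, -1.2241, -0.2881], 'qd': [0.0015, -0.0016, -0.0016, 0.0017, 0.0008, 0.0006], 'joint_efforts': [0.0006, -58.2716, 29.3058, 6.997, 0.0072, -0.0001], 'eef_pos': [0.2694, 0.6184, 0.2476], 'ee_rot': [3.1399, -0.0002, -0.4109], 'force': [0.6557, -0.053, 0.3833], 'moment': [-0.0273, -0.0233, -0.0084], 'gripper_force': 0.0, 'width': 0.0878}
scene 50.96536257596432 324.91481373904685 236.98475947054962 [[0.2233, 0.7587, -0.612, 1.3245], [0.9747, -0.1663, 0.1495, -0.1674], [0.0117, -0.6299, -0.7766, 1.0916], [0.0, 0.0, 0.0, 1.0]] ['fovy', 'cx', 'cy', 'pose']
side 52.38030120341983 318.42741590359645 240.27055746435107 [[0.817, -0.2883, 0.4994, -0.1314], [-0.5767, -0.4136, 0.7046, -0.9278], [0.0034, -0.8636, -0.5041, 0.7923], [0.0, 0.0, 0.0, 1.0]] ['fovy', 'cx', 'cy', 'pose']
wrist 68.68040610303899 321.8577762810243 239.8657819064908 [[-0.3996, -0.8769, -0.2671, 0.3425], [-0.9167, 0.3826, 0.1154, 0.5858], [0.001, 0.2909, -0.9567, 0.384], [0.0, 0.0, 0.0, 1.0]] ['fovy', 'cx', 'cy', 'pose']
```

View pics/scene0.png

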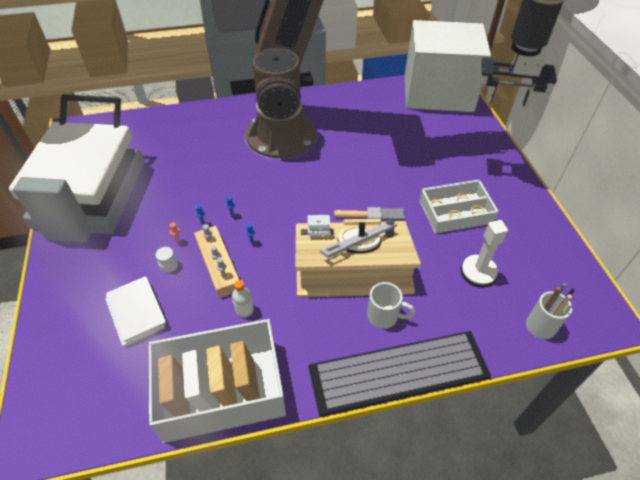

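View pics/side0.png

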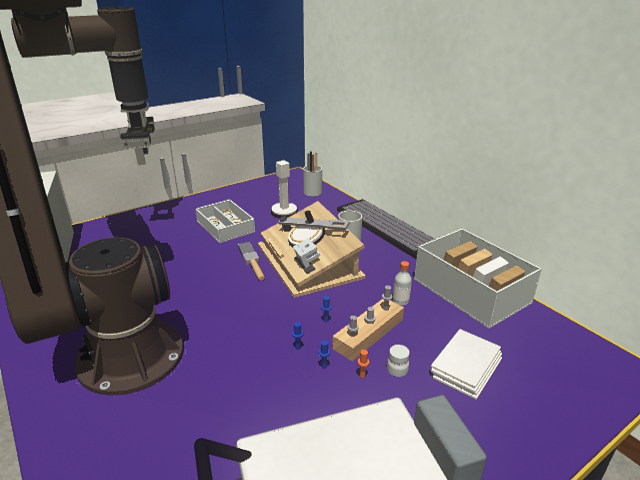

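Scene view: the jig is near (355,255), with the fork at (318,225), the knob at (361,230) and the rack from (203,235) to (230,285). The side view has the fork at (306,253) and the pins at (353,325), (370,315) and (388,297). Next I'll enlarge both.

```bash
python3 - <<'E'
import cv2,numpy as np
a=cv2.imread("pics/scene0.png");b=cv2.imread("pics/side0.png")
A=cv2.resize(a[200:300,180:440],None,fx=3,fy=3,interpolation=cv2.INTER_CUBIC)
B=cv2.resize(b[195:365,250:450],None,fx=3.5,fy=3.5,interpolation=cv2.INTER_CUBIC)
cv2.imwrite("pics/A.png",A);cv2.imwrite("pics/B.png",B);print(A.shape,B.shape)
E
```

```text
(300, 780, 3) (595, 700, 3)
```

View pics/A.png

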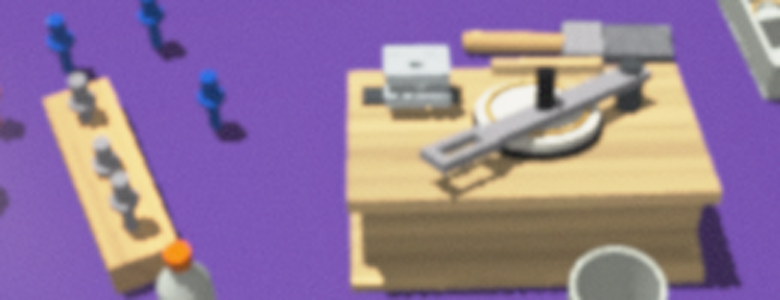

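View pics/B.png

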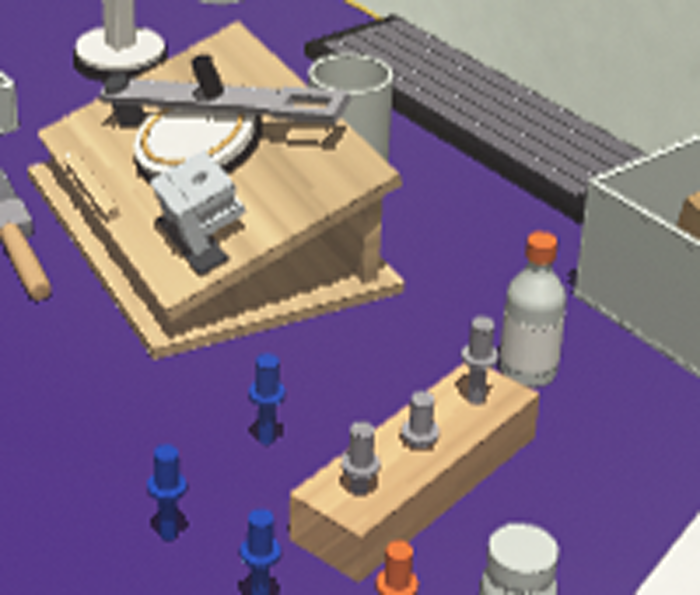

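```bash
cat > h.py <<'E'
from station import arm
import cv2,numpy as np
from scipy.spatial.transform import Rotation as R
def K(m,h=480):
    f=h/2/np.tan(np.radians(m["fovy"])/2); return f
def ray(m,p):
    f=K(m);d=np.array([(p[0]-m["cx"])/f,(p[1]-m["cy"])/f,1.]);P=np.array(m["pose"])
    d=P[:3,:3]@d; return P[:3,3],d/np.linalg.norm(d)
def plane(m,p,z):
    o,d=ray(m,p); return o+d*(z-o[2])/d[2]
def tri(*mp):
    A=np.zeros((3,3));b=np.zeros(3);rs=[ray(m,p) for m,p in mp]
    for o,d in rs:
        M=np.eye(3)-np.outer(d,d);A+=M;b+=M@o
    X=np.linalg.solve(A,b); return X,max(np.linalg.norm((np.eye(3)-np.outer(d,d))@(X-o)) for o,d in rs)
def proj(m,X):
    P=np.linalg.inv(np.array(m["pose"]));c=P[:3,:3]@X+P[:3,3];f=K(m);return np.array([f*c[0]/c[2]+m["cx"],f*c[1]/c[2]+m["cy"]])
def rel(pos,Rt,p0=None,R0=None):
    s=arm.get_state()
    if p0 is None:p0=np.array(s["eef_pos"]);
    if R0 is None:R0=R.from_euler("xyz",s["ee_rot"])
    return np.round((R0.inv()*Rt).as_rotvec()/(np.pi/2),4),np.round(R0.inv().apply(np.array(pos)-p0)/0.1,3)
E
python3 - <<'E'
from h import *
S=arm.camera_model("scene");D=arm.camera_model("side")
A=lambda u,v:(180+(u+.5)/3-.5,200+(v+.5)/3-.5)
B=lambda u,v:(250+(u+.5)/3.5-.5,195+(v+.5)/3.5-.5)
pts=dict(face_low_r=((348,72),(172,307)),face_low_l=((678,66),(40,132)),face_hi_l=((718,190),(238,22)),face_hi_r=((347,204),(400,180)),
hole=((416,63),(201,178)),knobtop=((546,70),(203,60)),eye_tip=((432,160),(340,105)),mid_top=((76,77),(361,428)),short_top=((101,142),(422,396)),long_top=((120,176),(482,322)),
fk_nl=((447,46),(155,180)) ,fk_nr=((384,48),(187,212)),fk_fr=((385,73),(235,185)),fk_fl=((451,72),(202,153)))
for k,(a,b) in pts.items():
    X,e=tri((S,A(*a)),(D,B(*b)));print(k,np.round(X,4),round(e,4))
for n,a in dict(blue1=(150,5),blue2=(60,20),blue3=(209,77)).items(): print(n,np.round(plane(S,A(*a),.073),3))
E
```

```text
face_low_r [ 0.4382 -0.0342  0.0458] 0.0007
face_low_l [0.4926 0.264  0.0423] 0.0004
face_hi_l [0.6814 0.2238 0.1148] 0.0002
face_hi_r [ 0.6283 -0.0692  0.1097] 0.0008
hole [0.4989 0.0156 0.1143] 0.0008
knobtop [0.5653 0.1097 0.1578] 0.0004
eye_tip [0.6246 0.0016 0.1448] 0.0006
mid_top [ 0.4303 -0.2704  0.0901] 0.0002
short_top [ 0.4956 -0.2561  0.0771] 0.0009
long_top [ 0.5577 -0.2426  0.1052] 0.0003
fk_nl [0.4771 0.0481 0.1041] 0.001
fk_nr [ 0.4699 -0.007   0.1059] 0.0017
fk_fr [ 0.5094 -0.014   0.1196] 0.0016
fk_fl [0.5178 0.0419 0.1177] 0.0006
blue1 [ 0.342 -0.199  0.073]
blue2 [ 0.344 -0.281  0.073]
blue3 [ 0.44  -0.158  0.073]
```

Call:
arm_command(series=[0, 0, 0, 0.33, 0.27, 0, 1, 0, 0, 0, 0.66, 0.54, 0, 1, 0, 0, 0, 1, 0.8, 0, 1])

```text
t: 0.52
eef_pos: [0.3296, 0.5042, 0.2482]
ee_rot: [3.141, -0.0, -0.41]
force: [1.1, 0.8, -0.4]
width: 0.0875
gripper_force: 0.0
```

Call:
arm_command(series=[0, 0, 0, 0.33, 0.27, 0, 1, 0, 0, 0, 0.66, 0.54, 0, 1, 0, 0, 0, 1, 0.8, 0, 1])

```text
t: 0.9
eef_pos: [0.3894, 0.3909, 0.2485]
ee_rot: [3.141, 0.0, -0.411]
force: [0.8, 0.1, 0.6]
width: 0.0876
gripper_force: 0.0
```

Call:
arm_command(series=[0, 0, 0, 0.33, 0.27, 0, 1, 0, 0, 0, 0.66, 0.54, 0, 1, 0, 0, 0, 1, 0.8, 0, 1])

```text
t: 1.27
eef_pos: [0.4491, 0.2776, 0.2485]
ee_rot: [3.142, 0.0, -0.411]
force: [0.9, 0.8, 0.2]
width: 0.088
gripper_force: 0.0
```

Call:
arm_command(series=[0, 0, 0.11, 0.33, 0.27, 0, 0.6, 0, 0, 0.22, 0.66, 0.54, 0, 0.6, 0, 0, 0.33, 1, 0.8, 0, 0.6, 0, 0, 0.44, 1, 0.8, 0, 0.6, 0, 0, 0.55, 1, 0.8, 0, 0.6, 0, 0, 0.66, 1, 0.8, 0, 0.6, 0, 0, 0.77, 1, 0.8, 0, 0.6, 0, 0, 0.852, 1, 0.8, 0, 0.6])

```text
t: 2.28
eef_pos: [0.5083, 0.1656, 0.2483]
ee_rot: [3.141, -0.0, -1.754]
force: [0.6, 0.7, 0.7]
width: 0.0524
gripper_force: 0.0
```

```bash
cat >> h.py <<'E'
def Rjig(yaw=-0.181,tilt=np.radians(20)):
    x=np.array([np.cos(tilt)*np.cos(yaw),np.cos(tilt)*np.sin(yaw),np.sin(tilt)]);y=np.array([-np.sin(yaw),np.cos(yaw),0]);return np.c_[x,y,np.cross(x,y)]
def Rtool(M): # tool x=-yj, y=-xm, z=-zm
    return R.from_matrix(np.c_[-M[:,1],-M[:,0],-M[:,2]])
E
python3 - <<'E'
from h import *
s=arm.get_state();print(s["t"],s["eef_pos"],s["ee_rot"],s["q"],s["width"],s["force"])
M=Rjig();print(rel([.5653,.1097,.1578]+.085*M[:,2],Rtool(M)))
E
```

```text
2.275 [0.50829617 0.16558682 0.24832716] [ 3.14116734e+00 -2.22881645e-04 -1.75410826e+00] [ 6.81760683e-01  1.28012325e-01 -2.96805561e-01 -1.96602110e-04
 -1.14642394e+00 -8.64991669e-01] 0.052427917807866944 [0.57607987 0.69578222 0.69513756]
(array([ 0.2225, -0.0004, -0.0014]), array([ 0.446, -0.372,  0.106]))
```

Call:
arm_command(series=[0.1, 0, 0, 0.23, -0.19, 0.05, 0.5, 0.2225, 0, 0, 0.45, -0.37, 0.11, 0.5, 0.2225, 0, 0, 0.45, -0.37, 0.11, 0.5, 0.2225, 0, 0, 0.45, -0.37, 0.11, 0.5])

```text
t: 2.78
eef_pos: [0.5369, 0.115, 0.2382]
ee_rot: [-2.792, 0.001, -1.749]
force: [1.1, 0.7, 0.8]
width: 0.0436
gripper_force: 0.0
```

```bash
python3 - <<'E'
from h import *
s=arm.get_state();print(s["t"],s["eef_pos"],s["ee_rot"])
w=arm.camera_model("wrist");np.save("w1.npy",w["pose"]);cv2.imwrite("pics/w1.png",arm.grab_frame("wrist"))
for n,X in dict(knob=[.5653,.1097,.1578],hole=[.4989,.0156,.1143]).items():print(n,proj(w,np.array(X)))
E
```

```text
2.775 [0.53693209 0.1149992  0.23822422] [-2.79226405e+00  5.66329509e-04 -1.74891551e+00]
knob [323.91068174 257.66745642]
hole [417.43165197  93.25415135]
```

View pics/w1.png

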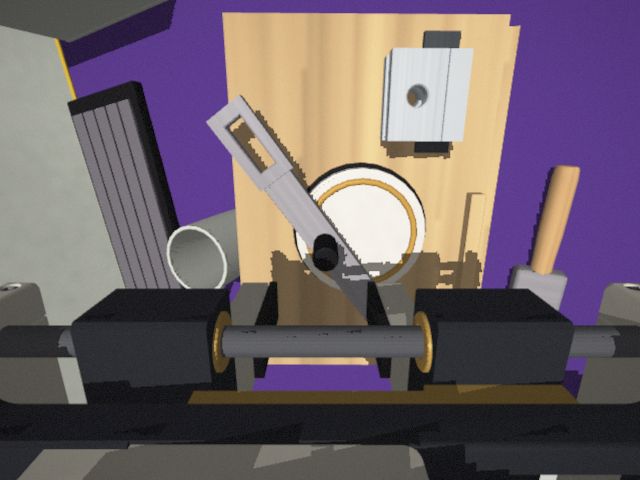

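Wrist view: the fork's hole is at (417,96), the knob at (325,250) and the eye at (252,145), all close to the predicted pixels. Next I'll lower onto the knob.

```bash
python3 - <<'E'
from h import *
M=Rjig();w=arm.camera_model("wrist")
kn=np.array([.5653,.1097,.1578]);print(rel(kn-.008*M[:,2],Rtool(M)))
H=np.array([.4989,.0156,.1143])+.184*M[:,1]
d=M.T@(kn-H);print("knob rel hinge",d, np.arctan2(d[0],-d[1]))
E
```

```text
(array([-0.0009,  0.0019,  0.0011]), array([0.016, 0.017, 0.94 ]))
knob rel hinge [ 0.06033649 -0.07948432  0.02433105] 0.6492992826934787
```

Call:
arm_command(series=[0, 0, 0, 0.01, 0.01, 0.4, 0.5, 0, 0, 0, 0.01, 0.01, 0.7, 0.5, 0, 0, 0, 0.01, 0.01, 0.93, 0.5, 0, 0, 0, 0.01, 0.01, 0.93, 0.5, 0, 0, 0, 0.01, 0.01, 0.93, 0.1, 0, 0, 0, 0.01, 0.01, 0.93, 0.1, 0, 0, 0, 0.01, 0.01, 0.93, 0.1, 0, 0, 0, 0.01, 0.01, 0.93, 0.1], force=15)

```text
t: 3.82
eef_pos: [0.5673, 0.1091, 0.1507]
ee_rot: [-2.791, 0.002, -1.748]
force: [-5.2, 4.2, 2.9]
width: 0.0178
gripper_force: 15.0
```

```bash
python3 - <<'E'
from h import *
M=Rjig();s=arm.get_state();p=np.array(s["eef_pos"]);print(p,s["ee_rot"],s["width"],s["gripper_force"],s["force"])
hole=np.array([.4989,.0156,.1143]);print("tcp in hole frame",M.T@(p-hole))
# arc targets in tool axes (tool x=-yj, y=-xm)
for a0 in(.63,.65):
  for a in np.linspace(a0,0,8)[1:]:
    dx=.1*(np.sin(a)-np.sin(a0));dy=-.1*(np.cos(a)-np.cos(a0));print(round(a,3),np.round([-dy/.1,-dx/.1],3))
E
```

```text
[0.56732743 0.10911759 0.15068993] [-2.79096432e+00  1.52425318e-03 -1.74824706e+00] 0.017759462711998464 15.00251367688179 [-5.18819177  4.17662154  2.88973084]
tcp in hole frame [0.05987726 0.10430776 0.01693182]
0.54 [0.05  0.075]
0.45 [0.092 0.154]
0.36 [0.128 0.237]
0.27 [0.156 0.322]
0.18 [0.176 0.41 ]
0.09 [0.188 0.499]
0.0 [0.192 0.589]
0.557 [0.053 0.076]
0.464 [0.098 0.157]
0.371 [0.136 0.242]
0.279 [0.165 0.33 ]
0.186 [0.187 0.421]
0.093 [0.2   0.512]
0.0 [0.204 0.605]
```

Call:
arm_command(series=[0, 0, 0, 0.052, 0.076, 0, 0.1, 0, 0, 0, 0.096, 0.157, 0, 0.1, 0, 0, 0, 0.133, 0.24, 0, 0.1, 0, 0, 0, 0.162, 0.326, 0, 0.1, 0, 0, 0, 0.183, 0.415, 0, 0.1, 0, 0, 0, 0.195, 0.505, 0, 0.1, 0, 0, 0, 0.195, 0.505, 0, 0.1])

```text
t: 4.7
eef_pos: [0.5158, 0.0965, 0.1325]
ee_rot: [-2.792, -0.001, -1.75]
force: [-4.7, -2.8, 8.7]
width: 0.0178
gripper_force: 15.0
```

Call:
arm_command(series=[0, 0, 0, 0.006, 0.04, 0, 0.1, 0, 0, 0, 0.008, 0.08, 0, 0.1, 0, 0, 0, 0.008, 0.09, 0, 0.1, 0, 0, 0, 0.008, 0.09, 0, 0.1])

```text
t: 5.2
eef_pos: [0.5081, 0.0978, 0.1295]
ee_rot: [-2.792, -0.0, -1.75]
force: [-1.9, -1.8, 6.2]
width: 0.0172
gripper_force: 15.0
```

```bash
python3 - <<'E'
from h import *
M=Rjig();s=arm.get_state();p=np.array(s["eef_pos"]);print("F in mount",M.T@s["force"])
print("tcp in hole frame",M.T@(p-np.array([.4989,.0156,.1143])))
E
```

```text
F in mount [ 0.6233866  -2.13743673  6.32242461]
tcp in hole frame [-0.00022926  0.08250462  0.01629699]
```

Call:
arm_command(series=[0, 0, 0, 0, 0.015, 0, 0.1, 0, 0, 0, 0, 0.03, 0, 0.1, 0, 0, 0, 0, 0.03, 0, 0.1])

```text
t: 5.58
eef_pos: [0.5074, 0.098, 0.1295]
ee_rot: [-2.79, -0.001, -1.752]
force: [24.9, -12.9, -3.8]
width: 0.017
gripper_force: 15.0
```

```bash
python3 - <<'E'
from h import *
M=Rjig();s=arm.get_state();p=np.array(s["eef_pos"]);print("F in mount",M.T@s["force"])
print("tcp in hole frame",M.T@(p-np.array([.4989,.0156,.1143])))
E
```

```text
F in mount [ 23.86712081  -8.22792843 -12.70430251]
tcp in hole frame [-0.00088848  0.08255689  0.01654825]
```

Call:
arm_command(series=[0, 0, 0, 0, -0.01, 0, 0.3, 0, 0, 0, 0, -0.02, 0, 0.45, 0, 0, 0, 0, -0.02, 0, 0.45, 0, 0, 0, 0, -0.02, -0.25, 0.5, 0, 0, 0, 0, -0.02, -0.6, 0.5, 0, 0, 0, 0.2, -0.02, -1, 0.5, 0, 0, 0, 0.5, -0.02, -1, 0.5, 0, 0, 0, 0.5, -0.02, -1, 0.5])

```text
t: 6.58
eef_pos: [0.4642, 0.0544, 0.2233]
ee_rot: [-2.792, 0.001, -1.75]
force: [0.5, 0.8, -0.4]
width: 0.0438
gripper_force: 0.0
```

```bash
python3 - <<'E'
from h import *
s=arm.get_state();print(s["eef_pos"],s["ee_rot"])
w=arm.camera_model("wrist");np.save("w2.npy",w["pose"]);im=arm.grab_frame("wrist");cv2.imwrite("pics/w2.png",im)
p=proj(w,np.array([.4989,.0156,.1143]));print(p)
u,v=int(p[0])-60,max(0,int(p[1])-60);print(u,v)
a=cv2.resize(im[v:v+150,u:u+130],None,fx=3,fy=3,interpolation=cv2.INTER_CUBIC)
b=cv2.resize(im[:420],(640,420))[:, 120:480]
h=max(a.shape[0],b.shape[0]);o=np.zeros((h,a.shape[1]+b.shape[1],3),np.uint8);o[:a.shape[0],:a.shape[1]]=a;o[:b.shape[0],a.shape[1]:]=b
cv2.imwrite("pics/w2c.png",o);print(o.shape)
E
```

```text
[0.46415537 0.05437293 0.22331327] [-2.79168065e+00  1.33496815e-03 -1.74979353e+00]
[321.45997826 201.83284452]
261 141
(450, 750, 3)
```

View pics/w2c.png

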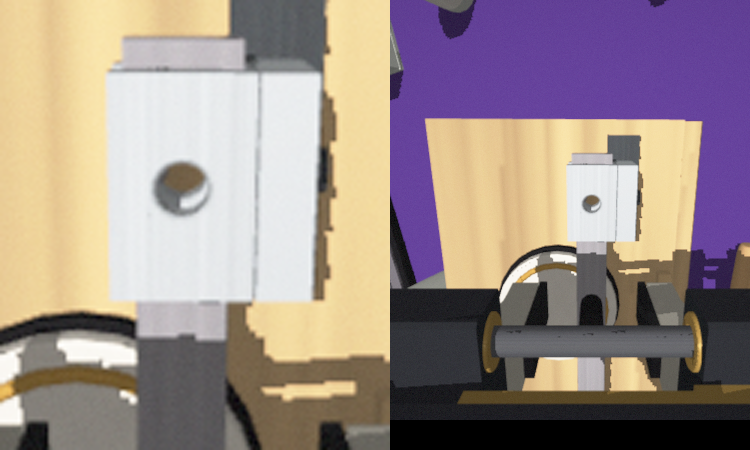

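Wrist view: the eye shows at both ends of the fork, so the bar is home. The hole rim is centred at about (321.3,203.7). Now I'll refine the hole position and find the pin.

```bash
python3 - <<'E'
from h import *
S=arm.camera_model("scene");D=arm.camera_model("side");w=arm.camera_model("wrist")
w1=dict(w,pose=np.load("w1.npy"));w2=dict(w,pose=np.load("w2.npy"))
# refine hole in w2: fit ellipse to dark rim? threshold vs bright face
im=cv2.imread("pics/w2.png");g=cv2.cvtColor(im,cv2.COLOR_BGR2GRAY)[180:228,300:345]
hsv=cv2.cvtColor(im,cv2.COLOR_BGR2HSV)[180:228,300:345];print(g[24,5],g[24,20:24])
m=(g<195).astype(np.uint8);c,_=cv2.findContours(m,0,1)
for k in c:
    if cv2.contourArea(k)>60:print(cv2.boundingRect(k),cv2.fitEllipse(k))
A=lambda u,v:(180+(u+.5)/3-.5,200+(v+.5)/3-.5)
B=lambda u,v:(250+(u+.5)/3.5-.5,195+(v+.5)/3.5-.5)
X,e=tri((w1,(417,96)),(w2,(321.3,203.7)),(D,B(201,178)),(S,A(416,63)));print("all",X,e)
M=Rjig();h0=np.array([.4989,.0156,.1143])
for n,mm,p in(("w1",w1,(417,96)),("w2",w2,(321.3,203.7)),("side",D,B(201,178)),("scene",S,A(416,63))):
    o,d=ray(mm,p);Y=o+d*((h0-o)@M[:,2])/(d@M[:,2]);print(n,Y,M.T@(Y-h0))
s=arm.get_state()
Rt=R.from_euler("xyz",[np.pi,0,-1.75])
pin=np.array([.4303,-.2704,.0895]);print("above pin",rel([pin[0],pin[1],.20],Rt))
E
```

```text
237 [ 96  96  97 109]
(12, 15, 19, 18) ((21.057456970214844, 23.451068878173828), (17.70372200012207, 18.417083740234375), 82.94384002685547)
all [0.49921193 0.01650847 0.11402549] 0.0011639009077050715
w1 [0.49933182 0.01720256 0.1143496 ] [1.45025606e-04 1.65411254e-03 1.20956305e-17]
w2 [0.49925447 0.01693436 0.11433948] [1.15437132e-04 1.37637583e-03 6.28837260e-18]
side [0.49880281 0.01432724 0.11434859] [ 1.42074997e-04 -1.26946083e-03 -7.90789960e-17]
scene [0.49776632 0.01636259 0.11384415] [-1.33281182e-03  5.46056599e-04  1.89193279e-17]
above pin (array([-2.228e-01,  6.000e-04,  2.000e-04]), array([ 3.263, -0.147,  0.298]))
```

Call:
arm_command(series=[-0.11, 0, 0, 0.5, -0.08, 0.1, 0.4, -0.2228, 0, 0, 1, -0.15, 0.3, 0.4, -0.2228, 0, 0, 1, -0.15, 0.3, 0.4])

```text
t: 7.0
eef_pos: [0.472, -0.0477, 0.1995]
ee_rot: [3.137, 0.001, -1.748]
force: [-0.4, 0.3, 0.2]
width: 0.0349
gripper_force: 0.0
```

Call:
arm_command(series=[0, 0, 0, 0.5, 0, 0, 0.4, 0, 0, 0, 1, 0, 0, 0.4])

```text
t: 7.25
eef_pos: [0.4538, -0.147, 0.1989]
ee_rot: [3.139, -0.001, -1.749]
force: [0.2, 0.0, -0.1]
width: 0.0351
gripper_force: 0.0
```

Call:
arm_command(series=[0, 0, 0, 0.5, 0, 0, 0.4, 0, 0, 0, 1, 0, 0, 0.4, 0, 0, 0, 1, 0, 0, 0.4])

```text
t: 7.62
eef_pos: [0.4351, -0.2466, 0.1989]
ee_rot: [3.139, -0.001, -1.753]
force: [-0.5, 0.4, -0.7]
width: 0.0354
gripper_force: 0.0
```

```bash
python3 - <<'E'
from h import *
s=arm.get_state();print(s["t"],s["eef_pos"],s["ee_rot"],s["q"])
w=arm.camera_model("wrist");np.save("w3.npy",w["pose"]);im=arm.grab_frame("wrist");cv2.imwrite("pics/w3.png",im)
for n,X in dict(mid=[.4303,-.2704,.0895],short=[.4956,-.2561,.077],long=[.5577,-.2426,.105]).items():print(n,proj(w,np.array(X)))
E
```

```text
7.625 [ 0.43511555 -0.24657472  0.19894517] [ 3.13890025e+00 -7.21371768e-04 -1.75298781e+00] [-1.21548014e-01  1.11835182e-01 -4.36763251e-01  6.51551747e-04
 -1.02492916e+00 -6.09834626e-02]
mid [323.38832463 214.44715513]
short [243.25299205 243.78521723]
long [155.05878514 288.44695916]
```

View pics/w3.png

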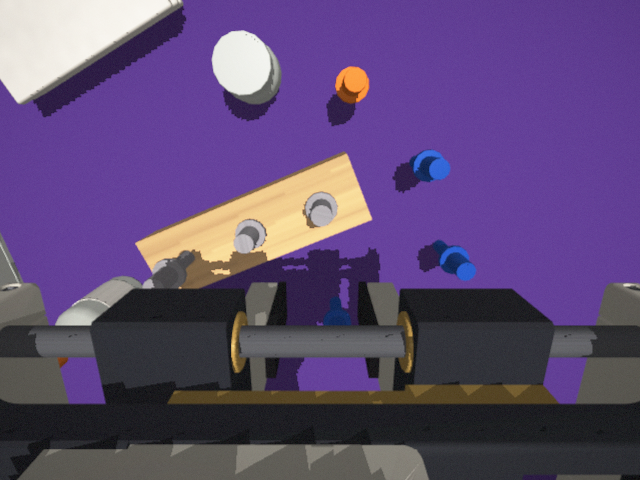

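Wrist view: the middle pin's grip top is at (321.5,215), the short one is at (246,240), and the long one is in shadow at (170,275). This matches the prediction.

```bash
python3 - <<'E'
from h import *
w=arm.camera_model("wrist");w3=dict(w,pose=np.load("w3.npy"))
X=plane(w3,(321.5,215),.0895);print(X)
Rt=R.from_euler("xyz",[np.pi,0,-1.75]);print(rel([(X[0]+.4303)/2,(X[1]-.2704)/2,.088],Rt))
E
```

```text
[ 0.43170182 -0.270248    0.0895    ]
(array([ 0.0015, -0.0002, -0.0014]), array([ 0.254, -0.004,  1.11 ]))
```

Call:
arm_command(series=[0, 0, 0, 0.254, -0.005, 0, 0.4, 0.0015, 0, 0, 0.254, -0.005, 0.3, 0.4, 0.0015, 0, 0, 0.254, -0.005, 0.65, 0.4, 0.0015, 0, 0, 0.254, -0.005, 0.9, 0.4, 0.0015, 0, 0, 0.254, -0.005, 0.9, 0.4])

```text
t: 8.3
eef_pos: [0.4309, -0.2679, 0.1082]
ee_rot: [3.139, 0.0, -1.748]
force: [-0.1, -0.8, 0.3]
width: 0.0349
gripper_force: 0.0
```

```bash
python3 - <<'E'
from h import *
s=arm.get_state();print(s["t"],s["eef_pos"],s["ee_rot"],s["force"])
E
```

```text
8.3 [ 0.43093261 -0.26794143  0.10819195] [ 3.13894742e+00  8.36330724e-05 -1.74774365e+00] [-0.08153004 -0.81156941  0.25055675]
```

Call:
arm_command(series=[0, 0, 0, 0.022, 0, 0.1, 0.4, 0, 0, 0, 0.022, 0, 0.2, 0.4, 0, 0, 0, 0.022, 0, 0.2, 0.4, 0, 0, 0, 0.022, 0, 0.2, 0.1, 0, 0, 0, 0.022, 0, 0.2, 0.1, 0, 0, 0, 0.022, 0, 0.2, 0.1, 0, 0, 0, 0.022, 0, 0.2, 0.1], force=20)

```text
t: 9.18
eef_pos: [0.4316, -0.2716, 0.0903]
ee_rot: [-3.139, -0.0, -1.749]
force: [0.4, 0.4, 2.3]
width: 0.0155
gripper_force: 20.0
```

Call:
arm_command(series=[0, 0, 0, 0, 0, -0.1, 0.1, 0, 0, 0, 0, 0, -0.4, 0.1, 0, 0, 0, 0, 0, -0.8, 0.1, 0, 0, 0, 0, 0, -1, 0.1], force=40)

```text
t: 9.68
eef_pos: [0.4319, -0.2717, 0.1928]
ee_rot: [-3.137, -0.0, -1.749]
force: [1.0, 0.3, -1.8]
width: 0.0152
gripper_force: 40.0
```

Call:
arm_command(series=[0, 0, 0, -0.3, 0, -0.2, 0.1, 0, 0, 0, -0.65, 0, -0.35, 0.1, 0, 0, 0, -1, 0, -0.35, 0.1])

```text
t: 10.05
eef_pos: [0.4495, -0.1722, 0.227]
ee_rot: [-3.137, 0.0, -1.75]
force: [0.5, -0.5, -0.5]
width: 0.0149
gripper_force: 40.0
```

Call:
arm_command(series=[0, 0, 0, -0.5, 0.1, 0, 0.1, 0, 0, 0, -1, 0.2, 0, 0.1])

```text
t: 10.3
eef_pos: [0.4467, -0.0697, 0.2256]
ee_rot: [-3.139, 0.0, -1.75]
force: [1.5, 1.4, -2.4]
width: 0.0153
gripper_force: 40.0
```

Call:
arm_command(series=[0.07, 0, 0, -0.3, 0, 0, 0.1, 0.15, 0, 0, -0.6, 0, 0, 0.1, 0.2222, 0, 0, -0.95, 0, 0, 0.1, 0.2222, 0, 0, -0.95, 0, 0, 0.1, 0.2222, 0, 0, -0.95, 0, 0, 0.1])

```text
t: 10.92
eef_pos: [0.4637, 0.0226, 0.2256]
ee_rot: [-2.791, 0.0, -1.748]
force: [0.7, -0.6, 0.0]
width: 0.0152
gripper_force: 40.0
```

```bash
python3 - <<'E'
from h import *
M=Rjig();h=np.array([.4992,.0167,.1142]);P=[];Q=[]
for i in range(6):
    s=arm.get_state();P.append(s["eef_pos"]);Q.append(s["ee_rot"])
    w=arm.camera_model("wrist");im=arm.grab_frame("wrist")
P=np.array(P);print(P.mean(0),P.std(0),np.mean(Q,0),s["width"],s["t"])
np.save("w4.npy",w["pose"]);np.save("p4.npy",np.r_[P[-1],Q[-1]]);cv2.imwrite("pics/w4.png",im)
p=P.mean(0);Rr=R.from_euler("xyz",np.mean(Q,0));z=Rr.as_matrix()[:,2]
for L in(.0305,.069,.0725):print(L,proj(w,p+L*z))
print("hole",proj(w,h)); print(rel(h+.0925*M[:,2],Rtool(M),p0=p,R0=Rr))
cv2.imwrite("pics/w4c.png",cv2.resize(im[110:310,220:420],None,fx=3,fy=3,interpolation=cv2.INTER_CUBIC))
E
```

```text
[0.46425892 0.02218006 0.22552259] [0.00024656 0.0002677  0.00018313] [-2.79079083e+00  3.70898574e-04 -1.74993001e+00] 0.015135554969067499 11.175
0.0305 [323.72113468 294.8420552 ]
0.069 [323.39687791 267.65435956]
0.0725 [323.372725   265.62922922]
hole [329.817404   245.45784655]
(array([-0.0011,  0.0006,  0.001 ]), array([-0.009,  0.049,  0.242]))
```

View pics/w4c.png

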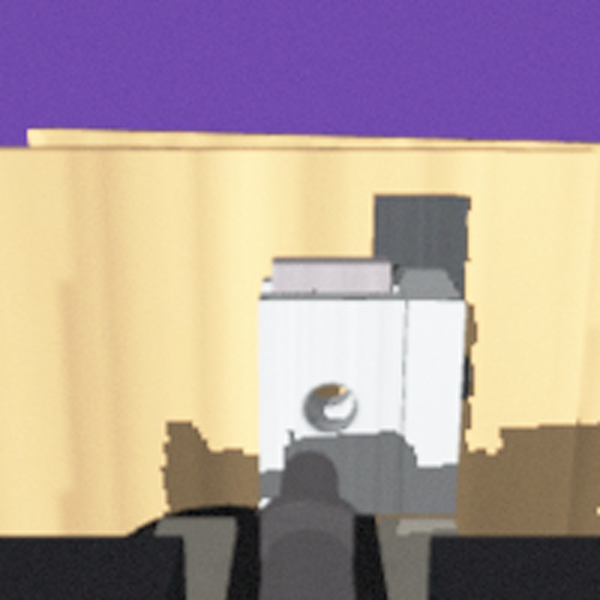

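Wrist view: the hole is at (329.8,245.5), exactly as predicted. The pin tip is in view, its upper edge at crop (310,450), and the shank spans crop x 283 to 338. I'll check the pin's offset in the grip.

```bash
python3 - <<'E'
from h import *
w=dict(arm.camera_model("wrist"),pose=np.load("w4.npy"))
p=np.array([.46426,.02218,.22552]);T=R.from_euler("xyz",[-2.7908,.0004,-1.7499]).as_matrix()
def pr(L,x,y):return np.round((proj(w,p+T@[x,y,L])-[220,110]+.5)*3-.5,1)
for L in(.0705,.0725,.0745):
  print(L,"tip edge",pr(L,.004,0),"bevel top edge",pr(L-.0035,.006,0),"sides",pr(L-.0035,0,.006),pr(L-.0035,0,-.006),"collar",pr(L-.042,.013,0),pr(L-.042,0,.013),pr(L-.042,0,-.013))
im=cv2.imread("pics/w4.png");g=cv2.cvtColor(im,cv2.COLOR_BGR2GRAY)
print(g[254:290:2,323]);
for r in(266,270,274,282,288):print(r,g[r,300:350])
E
```

```text
0.0705 tip edge [311.2 453.4] bevel top edge [311.2 450.1] sides [340.3 477.5] [282.1 477.6] collar [312.2 490.1] [388.2 560.6] [236.3 560.8]
0.0725 tip edge [311.1 450.1] bevel top edge [311.2 446.8] sides [340.1 473.9] [282.3 474. ] collar [312.2 485.6] [387.3 555.4] [237.  555.6]
0.0745 tip edge [311.1 446.8] bevel top edge [311.1 443.5] sides [339.8 470.4] [282.5 470.5] collar [312.1 481.2] [386.5 550.4] [237.7 550.6]
[240 125 123  99  85  89  83  86  86  84  84  92  95  96  95  92  90  85]
266 [124 119 122 121 124 121 196 238 220 192 191 190 194 198 147  91  82  86
  83  84  81  86  86  83  85  85  86  87  83  85  82  90 113 123 124 125
 123 123 124 122 123 123 121 123 123 119 116 121 124 122]
270 [120 122 122 122 123 122 121 123 123 124 123 122 126 111  86  83  83  83
  85  81  85  86  85  86  86  87  86  83  84  83  83  84  96 116 123 122
 125 124 122 124 122 125 124 125 124 118 119 123 121 123]
274 [120 123 125 123 119 122 122 121 121 122 125 125 122 100  82  85  84  85
  83  87  86  83  82  84  83  85  81  82  83  82  85  82  89 114 121 123
 127 126 123 123 124 124 124 122 119 121 117 120 125 120]
282 [ 23  23  28  25  25  32  51  82  88  96  93  96  93  94  96  96  94  96
  95  97  94  97  96  95  95  97  95  97  97  99  94  97  99  97  96 100
  96  82  48  33  34  32  35  40  43  98 113 110 108 112]
288 [ 18  24  23  17  26  21  50  80  95  91  92  93  95  93  88  86  84  83
  86  84  87  83  84  85  84  83  84  81  86  81  87  91  93  94  94  94
  93  76  41  19  23  16  25  23  22  45  91 110 113 112]
```

Call:
arm_command(series=[0, 0, 0, -0.004, 0.053, 0.1, 0.1, 0, 0, 0, -0.004, 0.053, 0.25, 0.1, 0, 0, 0, -0.004, 0.053, 0.38, 0.1, 0, 0, 0, -0.004, 0.053, 0.38, 0.1, 0, 0, 0, -0.004, 0.053, 0.38, 0.1])

```text
t: 11.85
eef_pos: [0.4718, 0.0213, 0.1874]
ee_rot: [-2.791, -0.0, -1.749]
force: [0.7, -0.2, -0.6]
width: 0.0153
gripper_force: 40.0
```

```bash
cat > st.py <<'E'
from h import *
M=Rjig();h=np.array([.4992,.0167,.1142]);P=[];F=[];Q=[]
for i in range(4):
    s=arm.get_state();P.append(s["eef_pos"]);F.append(s["force"]);Q.append(s["ee_rot"]);arm.grab_frame("wrist")
p=np.mean(P,0);T=R.from_euler("xyz",np.mean(Q,0)).as_matrix()
print("t",s["t"],"tip in hole mm",np.round(1e3*(M.T@(p+.0725*T[:,2]-h)),2),"F mount",np.round(M.T@np.mean(F,0),1),"mom",np.round(s["moment"],2),"w",round(s["width"],4),"tilt err",np.round(M.T@-T[:,2],4))
E
python3 st.py
```

```text
t 12.0 tip in hole mm [-0.73 -0.14  6.1 ] F mount [-0.1 -0.1 -0. ] mom [ 0.36  1.17 -0.  ] w 0.0148 tilt err [-0.0021 -0.0011  1.    ]
```

Call:
arm_command(series=[0, 0, 0, 0, 0, 0.025, 0.1, 0, 0, 0, 0, 0, 0.05, 0.1, 0, 0, 0, 0, 0, 0.075, 0.1, 0, 0, 0, 0, 0, 0.085, 0.1, 0, 0, 0, 0, 0, 0.085, 0.1])

```text
t: 12.68
eef_pos: [0.4747, 0.0207, 0.1794]
ee_rot: [-2.791, -0.0, -1.749]
force: [0.5, -0.4, -1.0]
width: 0.0155
gripper_force: 40.0
```

```bash
python3 st.py
```

```text
t 12.825 tip in hole mm [-0.97 -0.39 -2.73] F mount [ 1.  -0.9 -1.2] mom [-0.19  0.78 -0.15] w 0.015 tilt err [-1.6e-03 -6.0e-04  1.0e+00]
```

Call:
arm_command(series=[0, 0, 0, 0, 0, 0.02, 0.1, 0, 0, 0, 0, 0, 0.04, 0.1, 0, 0, 0, 0, 0, 0.055, 0.1, 0, 0, 0, 0, 0, 0.055, 0.1])

```text
t: 13.38
eef_pos: [0.4766, 0.0205, 0.1742]
ee_rot: [-2.791, -0.0, -1.749]
force: [1.2, -1.8, -2.1]
width: 0.0152
gripper_force: 40.0
```

```bash
python3 st.py
```

```text
t 13.525 tip in hole mm [-0.97 -0.29 -8.26] F mount [ 1.  -1.4 -2.2] mom [-0.3   0.74 -0.2 ] w 0.0148 tilt err [-1.6e-03 -7.0e-04  1.0e+00]
```

Call:
arm_command(series=[0, 0, 0, 0.003, -0.003, 0.03, 0.1, 0, 0, 0, 0.003, -0.003, 0.06, 0.1, 0, 0, 0, 0.003, -0.003, 0.09, 0.1, 0, 0, 0, 0.003, -0.003, 0.12, 0.1, 0, 0, 0, 0.003, -0.003, 0.12, 0.1])

```text
t: 14.2
eef_pos: [0.4808, 0.0194, 0.1628]
ee_rot: [-2.791, -0.0, -1.749]
force: [-0.3, -0.4, -0.6]
width: 0.0151
gripper_force: 40.0
```

```bash
python3 st.py
```

```text
t 14.35 tip in hole mm [ -0.65  -0.59 -20.29] F mount [-0.6 -0.6 -0.7] mom [ 0.08  1.23 -0.05] w 0.0148 tilt err [-1.6e-03 -7.0e-04  1.0e+00]
```

Clean so far. Next I'll go into the lower tine and on to the catch in small steps.

Call:
arm_command(series=[0, 0, 0, 0, 0, 0.02, 0.1, 0, 0, 0, 0, 0, 0.04, 0.1, 0, 0, 0, 0, 0, 0.055, 0.1, 0, 0, 0, 0, 0, 0.055, 0.1])

```text
t: 14.9
eef_pos: [0.4826, 0.019, 0.1578]
ee_rot: [-2.791, -0.0, -1.749]
force: [-0.1, -0.5, -1.4]
width: 0.0149
gripper_force: 40.0
```

```bash
python3 st.py
```

```text
t 15.05 tip in hole mm [ -0.71  -0.62 -25.79] F mount [-0.3 -0.8 -1.6] mom [-0.05  1.26 -0.09] w 0.0151 tilt err [-1.5e-03 -7.0e-04  1.0e+00]
```

Call:
arm_command(series=[0, 0, 0, 0, 0, 0.02, 0.1, 0, 0, 0, 0, 0, 0.04, 0.1, 0, 0, 0, 0, 0, 0.06, 0.1, 0, 0, 0, 0, 0, 0.08, 0.1, 0, 0, 0, 0, 0, 0.1, 0.1, 0, 0, 0, 0, 0, 0.12, 0.1, 0, 0, 0, 0, 0, 0.12, 0.1])

```text
t: 15.98
eef_pos: [0.4866, 0.0183, 0.1464]
ee_rot: [-2.791, -0.0, -1.749]
force: [-1.2, -1.5, -3.0]
width: 0.0152
gripper_force: 40.0
```

```bash
python3 st.py
```

```text
t 16.125 tip in hole mm [ -0.81  -0.68 -37.91] F mount [-1.6 -1.  -3. ] mom [-0.05  1.78 -0.18] w 0.0149 tilt err [-1.3e-03 -6.0e-04  1.0e+00]
```

Call:
arm_command(series=[0, 0, 0, 0, 0, 0.01, 0.1, 0, 0, 0, 0, 0, 0.02, 0.1, 0, 0, 0, 0, 0, 0.03, 0.1, 0, 0, 0, 0, 0, 0.038, 0.1, 0, 0, 0, 0, 0, 0.038, 0.1])

```text
t: 16.8
eef_pos: [0.4876, 0.018, 0.1449]
ee_rot: [-2.788, 0.001, -1.749]
force: [-38.2, 6.6, 37.4]
width: 0.0151
gripper_force: 40.3
```

```bash
python3 st.py
```

```text
t 16.95 tip in hole mm [ -0.15  -0.62 -39.68] F mount [-23.4  -0.8  48.6] mom [1.75 9.76 0.1 ] w 0.0149 tilt err [-0.0044 -0.0019  1.    ]
```

Call:
arm_command(series=[0, 0, 0, 0, 0, -0.012, 0.1, 0, 0, 0, 0, 0, -0.014, 0.1])

```text
t: 17.25
eef_pos: [0.4873, 0.0182, 0.1452]
ee_rot: [-2.79, 0.0, -1.749]
force: [-14.8, 1.2, 12.4]
width: 0.015
gripper_force: 40.1
```

```bash
python3 st.py
```

```text
t 17.4 tip in hole mm [ -0.46  -0.61 -39.34] F mount [-10.8  -1.2  19.1] mom [ 0.68  5.31 -0.08] w 0.0151 tilt err [-0.0028 -0.0012  1.    ]
```

Now I'll release the pin, rise and look.

Call:
arm_command(series=[0, 0, 0, 0, 0, 0, 0.25, 0, 0, 0, 0, 0, 0, 0.4, 0, 0, 0, 0, 0, 0, 0.4, 0, 0, 0, 0, 0, -0.1, 0.4, 0, 0, 0, 0, 0, -0.4, 0.4, 0, 0, 0, 0, 0, -0.8, 0.4, 0, 0, 0, 0.3, 0, -0.9, 0.4, 0, 0, 0, 0.3, 0, -0.9, 0.4], force=20)

```text
t: 18.45
eef_pos: [0.4518, -0.0061, 0.2302]
ee_rot: [-2.789, 0.002, -1.75]
force: [-0.8, 0.4, 0.0]
width: 0.0351
gripper_force: 0.0
```

```bash
python3 - <<'E'
from h import *
M=Rjig();h=np.array([.4992,.0167,.1142])
s=arm.get_state();print(s["t"],s["eef_pos"],s["width"],s["force"])
w=arm.camera_model("wrist");im=arm.grab_frame("wrist");cv2.imwrite("pics/w5.png",im)
b=arm.grab_frame("side");cv2.imwrite("pics/side5.png",b);D=arm.camera_model("side")
for L in(0,.005,.031):print(L,proj(w,h+L*M[:,2]),"side",proj(D,h+L*M[:,2]))
p=proj(w,h).astype(int);q=proj(D,h).astype(int)
a=cv2.resize(im[max(0,p[1]-60):p[1]+60,p[0]-50:p[0]+50],(400,480),interpolation=cv2.INTER_CUBIC)
c=cv2.resize(b[q[1]-35:q[1]+25,q[0]-25:q[0]+25],(400,480),interpolation=cv2.INTER_CUBIC)
cv2.imwrite("pics/c5.png",np.hstack([a,c]));print(p,q)
E
```

```text
18.45 [ 0.45177794 -0.00609035  0.23016773] 0.035126326847066444 [-0.83937822  0.43278937  0.04960086]
0 [323.21870381 277.76604375] side [306.70274729 245.1352748 ]
0.005 [323.21836785 280.29667272] side [306.10810953 243.77776914]
0.031 [323.2164145  295.01002331] side [302.97199704 236.61830037]
[323 277] [306 245]
```

View pics/c5.png

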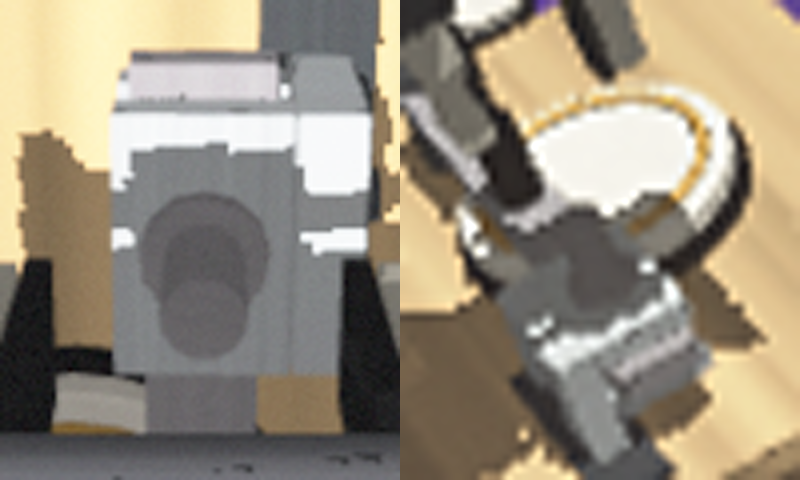

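The views show the collar on the fork top. To confirm it is fully seated, I'll press on the grip with closed fingertips and read the height.

Call:
arm_command(series=[0, 0, 0, -0.3, 0, 0, 0, 0, 0, 0, -0.3, 0, 0, 0, 0, 0, 0, -0.3, 0, 0, 0, 0, 0, 0, -0.3, 0, 0.3, 0, 0, 0, 0, -0.3, 0, 0.6, 0, 0, 0, 0, -0.3, 0, 0.64, 0, 0, 0, 0, -0.3, 0, 0.64, 0])

```text
t: 19.42
eef_pos: [0.4788, 0.0194, 0.1691]
ee_rot: [-2.791, -0.001, -1.75]
force: [0.3, -0.2, 0.6]
width: 0.0003
gripper_force: 0.0
```

```bash
python3 st.py
```

```text
t 19.575 tip in hole mm [ 1.000e-02 -4.700e-01 -1.336e+01] F mount [ 0.3 -0.   0.2] mom [ 0.35  1.08 -0.02] w 0.0005 tilt err [-0.0026 -0.0011  1.    ]
```

Call:
arm_command(series=[0, 0, 0, 0, 0, 0.02, 0, 0, 0, 0, 0, 0, 0.04, 0, 0, 0, 0, 0, 0, 0.04, 0])

```text
t: 20.0
eef_pos: [0.4801, 0.0196, 0.1651]
ee_rot: [-2.791, -0.0, -1.749]
force: [-0.5, 0.4, 0.1]
width: 0.0004
gripper_force: 0.1
```

Call:
arm_command(series=[0, 0, 0, 0, 0, 0.01, 0, 0, 0, 0, 0, 0, 0.01, 0])

```text
t: 20.25
eef_pos: [0.4806, 0.0196, 0.1649]
ee_rot: [-2.79, 0.0, -1.749]
force: [-11.7, 1.9, 14.4]
width: 0.0006
gripper_force: 8.2
```

```bash
python3 st.py
```

```text
t 20.4 tip in hole mm [ -0.16  -0.4  -18.38] F mount [-6.6 -0.2 16.1] mom [0.74 3.43 0.05] w 0.0001 tilt err [-0.0028 -0.0013  1.    ]
```

Call:
arm_command(series=[0, 0, 0, 0, 0, 0.006, 0, 0, 0, 0, 0, 0, 0.006, 0])

```text
t: 20.7
eef_pos: [0.4808, 0.0196, 0.1648]
ee_rot: [-2.789, 0.001, -1.749]
force: [-18.7, 3.4, 20.8]
width: 0.0005
gripper_force: 13.3
```

```bash
python3 st.py
```

```text
t 20.85 tip in hole mm [  0.04  -0.4  -18.54] F mount [-10.8  -0.2  26.2] mom [1.15 4.92 0.07] w 0.0006 tilt err [-0.0035 -0.0015  1.    ]
```

Call:
arm_command(series=[0, 0, 0, 0, 0, -0.05, 0, 0, 0, 0, 0, 0, -0.4, 0, 0, 0, 0, 0.3, 0, -0.9, 0, 0, 0, 0, 1, 0, -1, 0, 0, 0, 0, 1, 0, -1, 0, 0, 0, 0, 1, 0, -1, 0])

```text
t: 21.65
eef_pos: [0.429, -0.0733, 0.2577]
ee_rot: [-2.79, 0.001, -1.751]
force: [-0.3, 0.4, -0.2]
width: 0.0001
gripper_force: 0.0
```

```bash
python3 - <<'E'
from h import *
s=arm.get_state();print(s["t"],s["eef_pos"])
b=arm.grab_frame("side");a=arm.grab_frame("scene")
A=cv2.resize(a[200:300,190:420],None,fx=3,fy=3,interpolation=cv2.INTER_CUBIC)[:,:690]
B=cv2.resize(b[205:345,250:420],None,fx=2,fy=2,interpolation=cv2.INTER_CUBIC)
o=np.zeros((A.shape[0]+B.shape[0],690,3),np.uint8);o[:300]=A;o[300:,:B.shape[1]]=B
cv2.imwrite("pics/f.png",o);print(o.shape)
E
```

```text
21.65 [ 0.42902817 -0.07334739  0.25769652]
(580, 690, 3)
```

View pics/f.png

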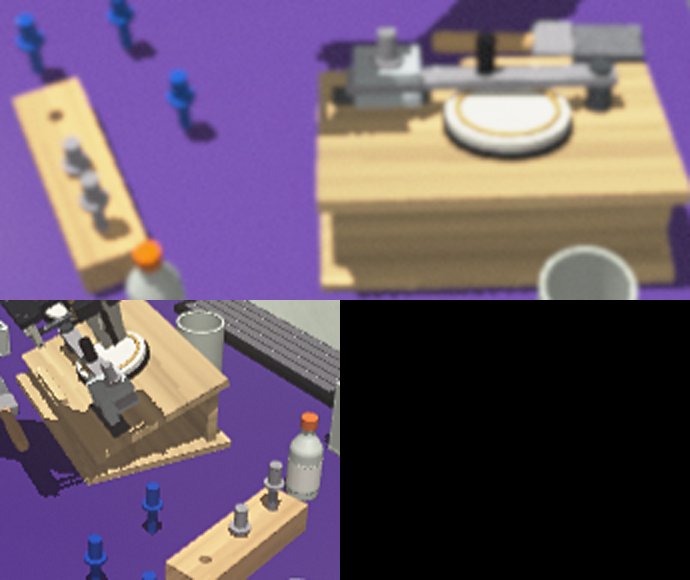

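The final view shows the bar home in the fork with the pin seated, at crop (387,45). The other two pins are still in the rack at (72,155) and (92,195), and nothing else has moved.

```bash
python3 -c "
from station import arm
print(arm.job_done())"
```

```text
the job is handed in; nothing more can be done
None
```

The job is handed in: the keeper bar is home in the fork and the middle pin is pushed through with its collar down on the fork (a firm press on top did not move it); the other pins and bench items look undisturbed, at about 22 s of the 72 s allowed.

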